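# Point out the two faults on an LED panel

## Task

The LED video panel on the bench shows its plain white test picture, and you are to point out its two faults to the technician: bring the fingertips, pointing down, to a finger's breadth or two above the middle of the black dead patch and stay over it for at least two seconds, then raise the hand well up and do the same over the patch stuck on red. Do not touch the panel, and do not point at or pass low over the yellow sticker, which marks a spot already repaired. Finish with the hand lifted clear, at least 20 cm above the panel, and leave everything on the panel and the bench where it is.

Things in the scene. Friction and masses are not known exactly. Their poses are not given: they have to be found in the camera images.
- panel: square LED video panel lying face up on the bench, fixed: 500 x 500 mm, 75 mm high; black frame, silver lock plates on its sides, steel handle low on its far (+x) side (sticks out 34 mm). Flat lit face on top, 75 mm above the bench: white with fine grey stripes and a thin dark cross of joints between its four modules. Origin: centre of the underside; z up, x and y along its sides
- dead_patch: the dead patch: a black square 40 x 40 mm in the lit face, flush with it (0.8 mm). Origin: its centre, on the face, 75 mm above the bench; z up
- red_patch: the patch stuck on red: a red square 40 x 40 mm in the lit face, flush with it (0.8 mm). Origin: its centre, on the face, 75 mm above the bench; z up
- sticker: round yellow sticker of 30 mm diameter on the lit face (0.8 mm thick), at a spot already repaired. Origin: its centre, on the face, 75 mm above the bench. The two patches and the sticker lie at least 75 mm apart, centre to centre, and change places
- lifter: suction lifter standing loose on the lit face towards its far (+x) side, at least 75 mm from the patches (centre to centre): black rubber cup of 68 mm diameter below, blue cross handle 110 mm long on top, 64 mm high in all. Origin: centre of its underside, z up, handle along its y. Leave alone
- bottle: clear water bottle with a green label and a white cap, standing loose on the bench to the left (+y) of the panel: 64 mm diameter, 200 mm high. Origin: centre of its underside. Leave alone
- driver: black electric screwdriver lying loose on the bench to the right (-y) of the panel: about 210 mm long, 34 mm thick. Origin: under its body, on the bench; bit towards its +x. Leave alone
- tin: small open round steel tin of screws standing loose on the bench to the right (-y) of the panel: 72 mm diameter, 35 mm high. Origin: centre of its underside. Leave alone

How it is judged:
By the outcome, as a careful person would: the job done as asked, in the order asked, and still so for the second after the job is handed in, with the robot touching nothing.
It also fails if it takes over 48 s, if anything falls off the work surface, if the arm or the gripper's body presses on something with over 40 N, if the wrist force passes 120 N, or if a joint passes its speed limit or range.

## Robot

A 7-joint arm with a two-finger parallel gripper is mounted at the origin on the work surface. World frame = base frame: x ahead of the robot, y to its left, z up, the work surface at z = 0. Lengths are in m, angles in rad, forces in N, time in s.
With the tool pointing down it reaches from about 0.425 to 0.925 m from the base axis. Payload 6.8 kg.
Tool frame: the origin (TCP) lies between the finger pads, 19 mm behind the fingertips; this is the grasp point; z points along the fingers, y is the line along which they close (so a half turn about z gives the same grasp; the last joint's range is limited). The gripper opens to 88 mm and grips with 3 to 60 N. Pads are 20 mm wide; open, the fingers measure 115 mm over their backs; the gripper's body (75 mm by 178 mm) begins 61 mm behind the grasp point.
Start: joints at [-1.292, 0.477, 0.022, 1.555, -0.011, 1.109, -0.083], TCP at [0.255, 0.625, 0.241] pointing down, gripper open.
Joint ranges: [-2.96, 2.96], [-0.34, 2.1], [-1.41, 1.46], [0.24, 2.44], [-1.37, 4.51], [0.17, 1.92], [-2.96, 2.96]. Speed limits (rad/s): [2.39, 2.39, 3.14, 3.14, 3.14, 3.14, 3.14].

## Interface

Orientations are given as a unit quaternion [x, y, z, w].
In Python, from workcell import r gives the robot as it stands.
- The arm moves only by the tool arm_command, never from a script. Its argument "deltas" is a list of rows, each an object of numbers: "x", "y", "z": the shift along the tool's x, y, z each as a share of 0.2 m, from -1 to 1; "rx", "ry", "rz": the turn, a rotation vector about the tool's x, y, z each as a share of 30 degrees, from -1 to 1; "claw": the closure, from 0 (fully open) to 1 (shut). A call has 1 to 12 rows; each row is the pose to reach, as a shift and turn from the pose commanded when the call began, along the tool's axes at that moment; what a row does not reach only later rows make up. A row lasts 1/8 s, in which the tool goes at most 62.5 mm and 10.7 degrees, less where a joint would pass 70% of its speed; a pose out of reach is approached as far as the arm can. A call with a number of a shift or a turn outside -1 to 1 is refused whole. A call with a gripper value outside its range is refused whole. The fingers move at their own pace and stop on an object; the grip force is fixed at half the most. Time passes only in rows, so rows that repeat a pose let the fingers close. It gives the time, the measured TCP pose, the force, the opening and the grip force at its end, in the units of the state.
- r.sense(): the state, without advancing time (a new reading comes with each control period).
- r.get_image(name): name is "scene" or "side" or "wrist"; returns (picture, depth): 420x560x3 uint8, blue, green, red; 420x560 float32, m along the optical axis (not along the pixel's ray), 0 where there is no reading.
- r.calibration(name): a dict with "intrinsics" (3x3 intrinsics, pixels), "eye" and "attitude" of the camera in the world. Camera axes: x right, y down, z forward; pixel columns grow to the right and rows downward; lengths in m; the calibration is good to about 2 mm. The wrist camera is an equidistant fisheye: a pixel r from the principal point sees the ray r / f radians off the axis. A picture is of the moment at which its call begins: read the wrist's pose just before it. calibration takes no time and is no camera call; for the wrist camera it gives the pose at the moment of the call.
- r.sign_off(): hands the job in; it is judged then, once.
The state is a dict: "time_s": time; "joint_positions": joint angles; "joint_velocities": joint speeds; "tau": joint torques, N m; "tool_pos": TCP position; "tool_rot": TCP orientation; "force": force on the tool from outside, world axes, zero at the start; "moment": the same for the moment, N m; "grip_width": finger opening in m; "grip_force": force on a finger pad.
Only numpy, scipy, OpenCV 4.12 (cv2) and the standard library are available. Lean on these libraries where they do the work, as an engineer would, in place of code of your own. Each camera call takes 0.05 s, during which the arm holds its last target. There are 200 camera calls.

## Working session

There is one attempt and no reset: what is moved stays moved. The work goes in short steps, Python scripts to look and compute and a tool call to move; the robot and the scene stay as the last step left them, time stands still between calls to the robot, and variables do not carry over. Pictures are saved under pics/ and viewed, at most 10 in all, crops included, and the job is handed in when it is done.

Besides the shell and the picture viewer there is one more tool, called after "Emit:" as name([rows], argument=value, ...), one row to a line, values as JSON. arm_command: Moves the arm, as the interface text tells. Its arguments: {"type":"object","properties":{"deltas":{"type":"array","items":{"type":"object","properties":{"x":{"type":"number"},"y":{"type":"number"},"z":{"type":"number"},"rx":{"type":"number"},"ry":{"type":"number"},"rz":{"type":"number"},"claw":{"type":"number"}}}}},"required":["deltas"]}

```bash
mkdir -p pics; python3 - <<'E'
from workcell import r
import cv2
s=r.sense();print(s['time_s'],s['tool_pos'],s['tool_rot'],s['grip_width'])
for n in('scene','side'):
    im,d=r.get_image(n);cv2.imwrite(f'pics/{n}.png',im)
    c=r.calibration(n);print(n,c)
E
```

```text
0.0 [0.25442513 0.62461476 0.24042109] [ 1.92164534e-01  9.81362322e-01 -8.80630027e-04 -9.97859921e-05] 0.0878364034284299
scene {'intrinsics': array([[382.95375866,   0.        , 281.05758087],
       [  0.        , 382.95375866, 211.98418013],
       [  0.        ,   0.        ,   1.        ]]), 'eye': array([ 0.9992388 , -0.59025402,  0.83974007]), 'attitude': array([ 0.88019113,  0.29259887, -0.10791463, -0.35777633])}
side {'intrinsics': array([[498.46867963,   0.        , 277.20894135],
       [  0.        , 498.46867963, 199.78727357],
       [  0.        ,   0.        ,   1.        ]]), 'eye': array([ 0.43753117, -1.32016809,  1.00802179]), 'attitude': array([ 0.88807846, -0.05304313,  0.01576187, -0.45634924])}
```

View pics/scene.png

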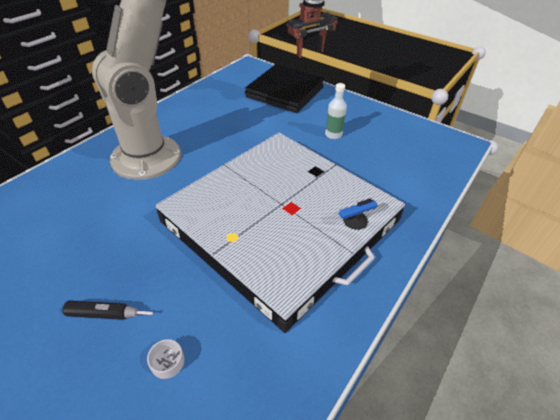

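View pics/side.png

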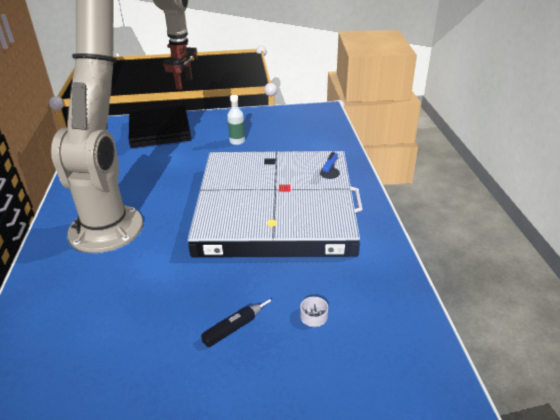

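The scene view shows black (316,171), red (291,208), sticker (232,238), and lifter cup (356,215). The side view shows black (269,161), red (285,188), sticker (271,223), and lifter (330,170). Next I triangulate these points.

```bash
cat >h.py <<'E'
import cv2,numpy as np
from scipy.spatial.transform import Rotation as R
from workcell import r
def ray(n,p):
    c=r.calibration(n);K=np.array(c['intrinsics'])
    d=R.from_quat(c['attitude']).apply(np.linalg.inv(K)@[p[0],p[1],1]);return np.array(c['eye']),d/np.linalg.norm(d)
def tri(a,b):
    (o,d),(q,e)=a,b
    t=np.linalg.lstsq(np.c_[d,-e],q-o,rcond=None)[0];A,B=o+t[0]*d,q+t[1]*e
    return (A+B)/2,np.linalg.norm(A-B)
E
python3 - <<'E'
from h import *
g={'black':((316,171),(269,161)),'red':((291,208),(285,188)),'yellow':((232,238),(271,223)),'lifter':((356,220),(330,172)),'bottlecap':((340,88),(235,99))}
for k,v in g.items():
    ref=[]
    for n,p in zip(('scene','side'),v):
        im=cv2.imread(f'pics/{n}.png').astype(int);b,gr,rd=im[...,0],im[...,1],im[...,2]
        m={'black':im.max(2)<80,'red':(rd>120)&(gr<90)&(b<110),'yellow':(rd>140)&(gr>110)&(b<100)}.get(k)
        if m is not None:
            w=np.zeros_like(m);x,y=p;w[y-12:y+13,x-14:x+15]=1
            yy,xx=np.nonzero(m&w);p=(xx.mean(),yy.mean());print(k,n,len(xx),np.round(p,1))
        ref.append(ray(n,p))
    P,e=tri(*ref);print(k,P.round(4),round(e,4), [ (o+d*((.075-o[2])/d[2])).round(4)[:2] for o,d in ref])
# panel corners at z .075
for n,ps in {'scene':[(279,134),(157,207),(286,322),(405,206)],'side':[(207,152),(191,241),(358,241),(347,152)]}.items():
    for p in ps:
        o,d=ray(n,p);print(n,(o+d*((.075-o[2])/d[2])).round(3))
E
```

```text
black scene 82 [315.7 171.2]
black side 46 [269.3 161. ]
black [0.5575 0.2165 0.0753] 0.0007 [array([0.557 , 0.2173]), array([0.5576, 0.2164])]
red scene 118 [291.2 208.1]
red side 57 [284.1 187.9]
red [0.5897 0.0395 0.0751] 0.0013 [array([0.5891, 0.0403]), array([0.59  , 0.0386])]
yellow scene 61 [232.  237.1]
yellow side 0 [nan nan]
 ** On entry to DLASCL parameter number  4 had an illegal value
 ** On entry to DLASCL parameter number  4 had an illegal value
 ** On entry to DLASCL parameter number  4 had an illegal value
 ** On entry to DLASCL parameter number  4 had an illegal value
 ** On entry to DLASCL parameter number  5 had an illegal value
 ** On entry to DLASCL parameter number  4 had an illegal value<stdin>:10: RuntimeWarning: Mean of empty slice.
  ret = ret.dtype.type(ret / rcount)
Traceback (most recent call last):
  File "h.py", line 9, in tri
    t=np.linalg.lstsq(np.c_[d,-e],q-o,rcond=None)[0];A,B=o+t[0]*d,q+t[1]*e
      ~~~~~~~~~~~~~~~^^^^^^^^^^^^^^^^^^^^^^^^^^^^
numpy.linalg.LinAlgError: SVD did not converge in Linear Least Squares
```

```bash
python3 - <<'E'
from h import *
for k,v,z in (('yellow',((232,237.1),(271,223)),.075),('lifter handle',((358,209),(330,161)),.135),('liftercup',((356,221),(330,172)),.085),('cap',((340,87),(234.5,99)),.2),('bottlebase',((335,137),(237,143)),0)):
    ref=[ray(n,p) for n,p in zip(('scene','side'),v)]
    P,e=tri(*ref);print(k,P.round(3),round(e,4),[(o+d*((z-o[2])/d[2])).round(3)[:2] for o,d in ref])
for n,ps in {'scene':[(279,134),(157,207),(286,322),(405,206)],'side':[(207,152),(191,241),(358,241),(347,152)]}.items():
    print(n,[(o+d*((.075-o[2])/d[2])).round(3)[:2] for o,d in (ray(n,p) for p in ps)])
s=r.sense();T=R.from_quat(s['tool_rot']);p=np.array(s['tool_pos'])
print(T.as_matrix().round(4))
for q in ([.5575,.2165,.36],[.5575,.2165,.124],[.59,.0395,.36]): print(q,(T.inv().apply(np.array(q)-p)/.2).round(3))
E
```

```text
yellow [ 0.528 -0.139  0.074] 0.0019 [array([ 0.528, -0.139]), array([ 0.528, -0.142])]
lifter handle [0.756 0.106 0.124] 0.0018 [array([0.761, 0.093]), array([0.752, 0.089])]
liftercup [0.758 0.106 0.079] 0.0026 [array([0.761, 0.098]), array([0.756, 0.098])]
cap [0.451 0.517 0.192] 0.0063 [array([0.455, 0.509]), array([0.452, 0.492])]
bottlebase [ 0.449  0.538 -0.021] 0.0018 [array([0.463, 0.509]), array([0.449, 0.502])]
scene [array([0.349, 0.307]), array([ 0.29 , -0.183]), array([ 0.78 , -0.249]), array([0.841, 0.244])]
side [array([0.334, 0.314]), array([ 0.29 , -0.195]), array([ 0.767, -0.259]), array([0.848, 0.239])]
[[-9.261e-01  3.772e-01 -5.000e-04]
 [ 3.772e-01  9.261e-01 -1.600e-03]
 [-1.000e-04 -1.600e-03 -1.000e+00]]
[0.5575, 0.2165, 0.36] [-2.173 -1.32  -0.595]
[0.5575, 0.2165, 0.124] [-2.173 -1.318  0.585]
[0.59, 0.0395, 0.36] [-2.658 -2.078 -0.594]
```

Emit:
arm_command([
  {"z": -0.3, "claw": 1},
  {"z": -0.6, "claw": 1},
  {"x": -0.2, "y": -0.12, "z": -0.6, "claw": 1},
  {"x": -0.4, "y": -0.24, "z": -0.6, "claw": 1},
  {"x": -0.6, "y": -0.36, "z": -0.6, "claw": 1},
  {"x": -0.8, "y": -0.48, "z": -0.6, "claw": 1},
  {"x": -1, "y": -0.6, "z": -0.6, "claw": 1},
  {"x": -1, "y": -0.6, "z": -0.6, "claw": 1},
])

```text
validation failed for argument at $.de...
```

Emit:
arm_command([
  {"x": -0.2, "y": -0.12, "claw": 1},
  {"x": -0.4, "y": -0.24, "claw": 1},
  {"x": -0.6, "y": -0.36, "claw": 1},
  {"x": -0.8, "y": -0.48, "claw": 1},
  {"x": -1, "y": -0.6, "claw": 1},
  {"x": -1, "y": -0.6, "claw": 1},
  {"x": -1, "y": -0.6, "claw": 1},
])

```text
validation failed for argument at $.de...
```

```bash
cat >go.py <<'E'
from h import *
import sys
s=r.sense();T=R.from_quat(s['tool_rot']);p=np.array(s['tool_pos'])
print(s['time_s'],p.round(4),s['grip_width'],'tool z',T.as_matrix()[:,2].round(4),'force',np.round(s['force'],1))
q=np.array(eval(sys.argv[1]));print((T.inv().apply(q-p)/.2).round(3))
E
python3 go.py '[.5575,.2165,.36]'
```

```text
0.1 [0.2545 0.6247 0.2405] 0.08797101325934274 tool z [-5.0e-04 -1.6e-03 -1.0e+00] force [ 0.6  0.3 -0.3]
[-2.173 -1.32  -0.595]
```

The calls were refused and nothing moved. I'll try a small row with every key filled in.

Emit:
arm_command([
  {"x": 0.0, "y": 0.0, "z": -0.3, "rx": 0.0, "ry": 0.0, "rz": 0.0, "claw": 1.0},
  {"x": 0.0, "y": 0.0, "z": -0.6, "rx": 0.0, "ry": 0.0, "rz": 0.0, "claw": 1.0},
])

```text
time_s: 0.35
tool_pos: [0.2544, 0.6245, 0.3616]
tool_rot: [0.192, 0.981, -0.001, -0.0]
force: [0.4, 0.4, 0.1]
grip_width: 0.0712
grip_force: 0.0
```

All keys are required. Next I move level at height towards the black patch.

Emit:
arm_command([
  {"x": -0.2, "y": -0.12, "z": 0, "rx": 0, "ry": 0, "rz": 0, "claw": 1},
  {"x": -0.4, "y": -0.24, "z": 0, "rx": 0, "ry": 0, "rz": 0, "claw": 1},
  {"x": -0.6, "y": -0.36, "z": 0, "rx": 0, "ry": 0, "rz": 0, "claw": 1},
  {"x": -0.8, "y": -0.48, "z": 0, "rx": 0, "ry": 0, "rz": 0, "claw": 1},
  {"x": -1, "y": -0.6, "z": 0, "rx": 0, "ry": 0, "rz": 0, "claw": 1},
  {"x": -1, "y": -0.6, "z": 0, "rx": 0, "ry": 0, "rz": 0, "claw": 1},
])

```text
time_s: 1.1
tool_pos: [0.3978, 0.4345, 0.3614]
tool_rot: [0.196, 0.981, -0.001, 0.001]
force: [0.0, 0.2, -0.2]
grip_width: 0.0111
grip_force: 0.0
```

Emit:
arm_command([
  {"x": -0.2, "y": -0.12, "z": 0, "rx": 0, "ry": 0, "rz": 0, "claw": 1},
  {"x": -0.4, "y": -0.24, "z": 0, "rx": 0, "ry": 0, "rz": 0, "claw": 1},
  {"x": -0.6, "y": -0.36, "z": 0, "rx": 0, "ry": 0, "rz": 0, "claw": 1},
  {"x": -0.8, "y": -0.48, "z": 0, "rx": 0, "ry": 0, "rz": 0, "claw": 1},
  {"x": -1, "y": -0.6, "z": 0, "rx": 0, "ry": 0, "rz": 0, "claw": 1},
  {"x": -1, "y": -0.6, "z": 0, "rx": 0, "ry": 0, "rz": 0, "claw": 1},
  {"x": -1, "y": -0.6, "z": 0, "rx": 0, "ry": 0, "rz": 0, "claw": 1},
])

```text
time_s: 1.98
tool_pos: [0.5338, 0.2534, 0.3609]
tool_rot: [0.191, 0.981, 0.0, -0.001]
force: [0.1, 1.0, -0.3]
grip_width: 0.0006
grip_force: 0.0
```

```bash
python3 go.py '[.5575,.2165,.36]'
```

```text
1.975 [0.5338 0.2534 0.3609] 0.0006350241845365543 tool z [-1.1e-03  4.0e-04 -1.0e+00] force [ 0.1  1.  -0.3]
[-0.179 -0.126  0.004]
```

Emit:
arm_command([
  {"x": -0.18, "y": -0.125, "z": 0, "rx": 0, "ry": 0, "rz": 0, "claw": 1},
  {"x": -0.18, "y": -0.125, "z": 0, "rx": 0, "ry": 0, "rz": 0, "claw": 1},
  {"x": -0.18, "y": -0.125, "z": 0.3, "rx": 0, "ry": 0, "rz": 0, "claw": 1},
  {"x": -0.18, "y": -0.125, "z": 0.6, "rx": 0, "ry": 0, "rz": 0, "claw": 1},
  {"x": -0.18, "y": -0.125, "z": 0.8, "rx": 0, "ry": 0, "rz": 0, "claw": 1},
  {"x": -0.18, "y": -0.125, "z": 0.8, "rx": 0, "ry": 0, "rz": 0, "claw": 1},
  {"x": -0.18, "y": -0.125, "z": 0.8, "rx": 0, "ry": 0, "rz": 0, "claw": 1},
])

```text
time_s: 2.85
tool_pos: [0.5589, 0.2169, 0.2031]
tool_rot: [0.191, 0.982, 0.001, 0.001]
force: [-0.3, -0.8, -0.5]
grip_width: 0.0004
grip_force: 0.0
```

```bash
python3 go.py '[.5575,.2165,.119]'; python3 -c "
from h import *
for n in('scene','side'):
    im,_=r.get_image(n);x,y=(256,110) if n=='scene' else (210,95)
    cv2.imwrite(f'pics/c_{n}.png',cv2.resize(im[y:y+110,x:x+120],None,fx=5,fy=5))
a=cv2.imread('pics/c_scene.png');b=cv2.imread('pics/c_side.png')
cv2.imwrite('pics/c1.png',cv2.resize(np.hstack([a,b]),(800,367)))"
```

```text
2.85 [0.5589 0.2169 0.2031] 0.0004254924176844367 tool z [ 0.0017  0.0015 -1.    ] force [-0.3 -0.8 -0.5]
[ 0.006 -0.006  0.42 ]
```

View pics/c1.png

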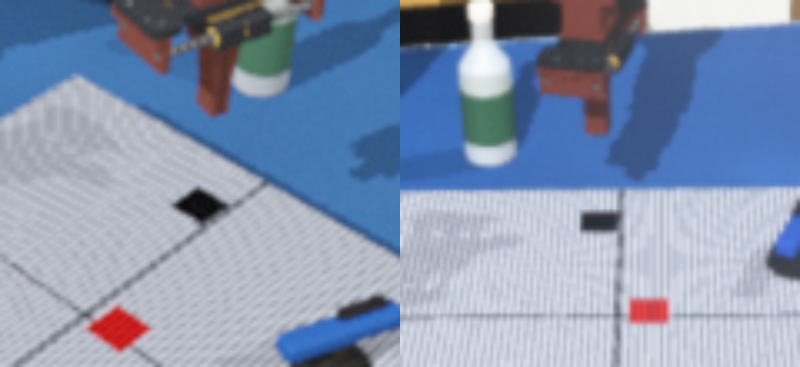

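The crop shows the shut fingertips straight above the black patch in both views: tips (212,108) over patch (200,205), and (597,130) over (600,221). Descending so the tips sit about 27 mm above the face.

Emit:
arm_command([
  {"x": 0, "y": 0, "z": 0.15, "rx": 0, "ry": 0, "rz": 0, "claw": 1},
  {"x": 0, "y": 0, "z": 0.28, "rx": 0, "ry": 0, "rz": 0, "claw": 1},
  {"x": 0, "y": 0, "z": 0.36, "rx": 0, "ry": 0, "rz": 0, "claw": 1},
  {"x": 0, "y": 0, "z": 0.41, "rx": 0, "ry": 0, "rz": 0, "claw": 1},
  {"x": 0, "y": 0, "z": 0.41, "rx": 0, "ry": 0, "rz": 0, "claw": 1},
  {"x": 0, "y": 0, "z": 0.41, "rx": 0, "ry": 0, "rz": 0, "claw": 1},
])

```text
time_s: 3.7
tool_pos: [0.5591, 0.2155, 0.1202]
tool_rot: [0.192, 0.981, 0.0, 0.001]
force: [0.4, -0.2, -0.4]
grip_width: 0.0006
grip_force: 0.0
```

```bash
python3 go.py '[.5575,.2165,.121]'; python3 -c "
from h import *
for n in('scene','side'):
    im,_=r.get_image(n);x,y=(256,110) if n=='scene' else (210,95)
    cv2.imwrite(f'pics/d_{n}.png',cv2.resize(im[y:y+110,x:x+120],None,fx=5,fy=5))
a=cv2.imread('pics/d_scene.png');b=cv2.imread('pics/d_side.png')
cv2.imwrite('pics/d1.png',cv2.resize(np.hstack([a,b]),(800,367)))"
```

```text
3.7 [0.5591 0.2155 0.1202] 0.0005703256563828246 tool z [ 1.3e-03  7.0e-04 -1.0e+00] force [ 0.4 -0.2 -0.4]
[ 0.009  0.002 -0.004]
```

View pics/d1.png

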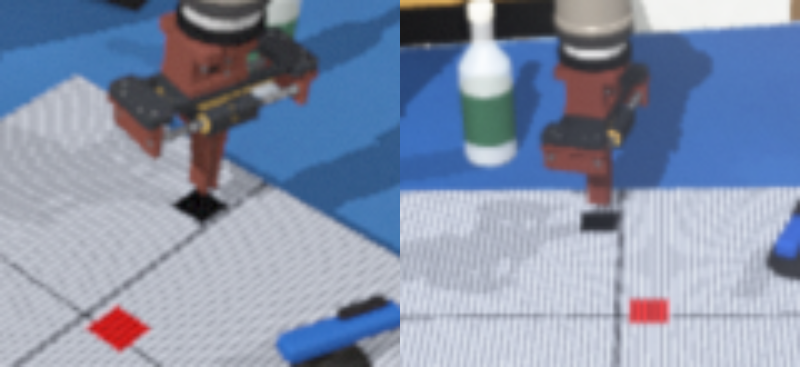

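The tips are now just over the middle of the black patch, clear of the face (tips at (203,190) and (600,203)). I hold for 3 s, then raise.

Emit:
arm_command([
  {"x": 0, "y": 0, "z": 0, "rx": 0, "ry": 0, "rz": 0, "claw": 1},
  {"x": 0, "y": 0, "z": 0, "rx": 0, "ry": 0, "rz": 0, "claw": 1},
  {"x": 0, "y": 0, "z": 0, "rx": 0, "ry": 0, "rz": 0, "claw": 1},
  {"x": 0, "y": 0, "z": 0, "rx": 0, "ry": 0, "rz": 0, "claw": 1},
  {"x": 0, "y": 0, "z": 0, "rx": 0, "ry": 0, "rz": 0, "claw": 1},
  {"x": 0, "y": 0, "z": 0, "rx": 0, "ry": 0, "rz": 0, "claw": 1},
  {"x": 0, "y": 0, "z": 0, "rx": 0, "ry": 0, "rz": 0, "claw": 1},
  {"x": 0, "y": 0, "z": 0, "rx": 0, "ry": 0, "rz": 0, "claw": 1},
  {"x": 0, "y": 0, "z": 0, "rx": 0, "ry": 0, "rz": 0, "claw": 1},
  {"x": 0, "y": 0, "z": 0, "rx": 0, "ry": 0, "rz": 0, "claw": 1},
  {"x": 0, "y": 0, "z": 0, "rx": 0, "ry": 0, "rz": 0, "claw": 1},
  {"x": 0, "y": 0, "z": 0, "rx": 0, "ry": 0, "rz": 0, "claw": 1},
])

```text
time_s: 5.3
tool_pos: [0.5584, 0.2153, 0.1194]
tool_rot: [0.192, 0.981, 0.0, -0.0]
force: [-0.0, 0.0, 0.4]
grip_width: 0.0004
grip_force: 0.0
```

Emit:
arm_command([
  {"x": 0, "y": 0, "z": 0, "rx": 0, "ry": 0, "rz": 0, "claw": 1},
  {"x": 0, "y": 0, "z": 0, "rx": 0, "ry": 0, "rz": 0, "claw": 1},
  {"x": 0, "y": 0, "z": 0, "rx": 0, "ry": 0, "rz": 0, "claw": 1},
  {"x": 0, "y": 0, "z": 0, "rx": 0, "ry": 0, "rz": 0, "claw": 1},
  {"x": 0, "y": 0, "z": 0, "rx": 0, "ry": 0, "rz": 0, "claw": 1},
  {"x": 0, "y": 0, "z": 0, "rx": 0, "ry": 0, "rz": 0, "claw": 1},
  {"x": 0, "y": 0, "z": 0, "rx": 0, "ry": 0, "rz": 0, "claw": 1},
  {"x": 0, "y": 0, "z": 0, "rx": 0, "ry": 0, "rz": 0, "claw": 1},
  {"x": 0, "y": 0, "z": 0, "rx": 0, "ry": 0, "rz": 0, "claw": 1},
  {"x": 0, "y": 0, "z": 0, "rx": 0, "ry": 0, "rz": 0, "claw": 1},
  {"x": 0, "y": 0, "z": 0, "rx": 0, "ry": 0, "rz": 0, "claw": 1},
  {"x": 0, "y": 0, "z": 0, "rx": 0, "ry": 0, "rz": 0, "claw": 1},
])

```text
time_s: 6.8
tool_pos: [0.5584, 0.2153, 0.1193]
tool_rot: [0.192, 0.981, 0.0, -0.0]
force: [0.9, -0.6, -0.3]
grip_width: 0.0003
grip_force: 0.0
```

Emit:
arm_command([
  {"x": 0, "y": 0, "z": -0.25, "rx": 0, "ry": 0, "rz": 0, "claw": 1},
  {"x": 0, "y": 0, "z": -0.5, "rx": 0, "ry": 0, "rz": 0, "claw": 1},
  {"x": 0, "y": 0, "z": -0.75, "rx": 0, "ry": 0, "rz": 0, "claw": 1},
  {"x": 0, "y": 0, "z": -1, "rx": 0, "ry": 0, "rz": 0, "claw": 1},
  {"x": 0, "y": 0, "z": -1, "rx": 0, "ry": 0, "rz": 0, "claw": 1},
  {"x": 0, "y": 0, "z": -1, "rx": 0, "ry": 0, "rz": 0, "claw": 1},
])

```text
time_s: 7.55
tool_pos: [0.558, 0.2152, 0.3188]
tool_rot: [0.192, 0.981, -0.0, -0.0]
force: [-0.9, -0.8, -0.4]
grip_width: 0.0001
grip_force: 0.0
```

```bash
python3 go.py '[.59,.0395,.32]'
```

```text
7.55 [0.558  0.2152 0.3188] 0.00013346725379094753 tool z [-6.e-04 -2.e-04 -1.e+00] force [-0.9 -0.8 -0.4]
[-0.479 -0.753 -0.006]
```

Emit:
arm_command([
  {"x": 0, "y": 0, "z": -0.2, "rx": 0, "ry": 0, "rz": 0, "claw": 1},
  {"x": -0.12, "y": -0.19, "z": -0.2, "rx": 0, "ry": 0, "rz": 0, "claw": 1},
  {"x": -0.24, "y": -0.38, "z": -0.2, "rx": 0, "ry": 0, "rz": 0, "claw": 1},
  {"x": -0.36, "y": -0.57, "z": -0.2, "rx": 0, "ry": 0, "rz": 0, "claw": 1},
  {"x": -0.48, "y": -0.75, "z": -0.2, "rx": 0, "ry": 0, "rz": 0, "claw": 1},
  {"x": -0.48, "y": -0.75, "z": -0.2, "rx": 0, "ry": 0, "rz": 0, "claw": 1},
  {"x": -0.48, "y": -0.75, "z": -0.2, "rx": 0, "ry": 0, "rz": 0, "claw": 1},
  {"x": -0.48, "y": -0.75, "z": 0.1, "rx": 0, "ry": 0, "rz": 0, "claw": 1},
  {"x": -0.48, "y": -0.75, "z": 0.35, "rx": 0, "ry": 0, "rz": 0, "claw": 1},
  {"x": -0.48, "y": -0.75, "z": 0.5, "rx": 0, "ry": 0, "rz": 0, "claw": 1},
  {"x": -0.48, "y": -0.75, "z": 0.5, "rx": 0, "ry": 0, "rz": 0, "claw": 1},
  {"x": -0.48, "y": -0.75, "z": 0.5, "rx": 0, "ry": 0, "rz": 0, "claw": 1},
])

```text
time_s: 9.05
tool_pos: [0.5914, 0.0412, 0.2204]
tool_rot: [0.191, 0.981, 0.0, 0.001]
force: [-0.1, 0.1, -0.1]
grip_width: 0.0001
grip_force: 0.0
```

```bash
python3 go.py '[.59,.0395,.12]'
```

```text
9.05 [0.5914 0.0412 0.2204] 0.00013833888161997787 tool z [ 1.2e-03  5.0e-04 -1.0e+00] force [-0.1  0.1 -0.1]
[ 0.004 -0.011  0.502]
```

Emit:
arm_command([
  {"x": 0, "y": -0.01, "z": 0.2, "rx": 0, "ry": 0, "rz": 0, "claw": 1},
  {"x": 0, "y": -0.01, "z": 0.35, "rx": 0, "ry": 0, "rz": 0, "claw": 1},
  {"x": 0, "y": -0.01, "z": 0.45, "rx": 0, "ry": 0, "rz": 0, "claw": 1},
  {"x": 0, "y": -0.01, "z": 0.5, "rx": 0, "ry": 0, "rz": 0, "claw": 1},
  {"x": 0, "y": -0.01, "z": 0.5, "rx": 0, "ry": 0, "rz": 0, "claw": 1},
  {"x": 0, "y": -0.01, "z": 0.5, "rx": 0, "ry": 0, "rz": 0, "claw": 1},
])

```text
time_s: 9.8
tool_pos: [0.5909, 0.0384, 0.1206]
tool_rot: [0.192, 0.981, 0.0, 0.001]
force: [-0.8, 0.2, -0.1]
grip_width: 0.0001
grip_force: 0.0
```

```bash
python3 go.py '[.59,.0395,.12]'; python3 -c "
from h import *
for n in('scene','side'):
    im,_=r.get_image(n);x,y=(236,140) if n=='scene' else (225,110)
    cv2.imwrite(f'pics/e_{n}.png',cv2.resize(im[y:y+110,x:x+120],None,fx=5,fy=5))
a=cv2.imread('pics/e_scene.png');b=cv2.imread('pics/e_side.png')
cv2.imwrite('pics/e1.png',cv2.resize(np.hstack([a,b]),(800,367)))"
```

```text
9.8 [0.5909 0.0384 0.1206] 0.00014195224462525352 tool z [ 2.1e-03  5.0e-04 -1.0e+00] force [-0.8  0.2 -0.1]
[0.006 0.003 0.003]
```

View pics/e1.png

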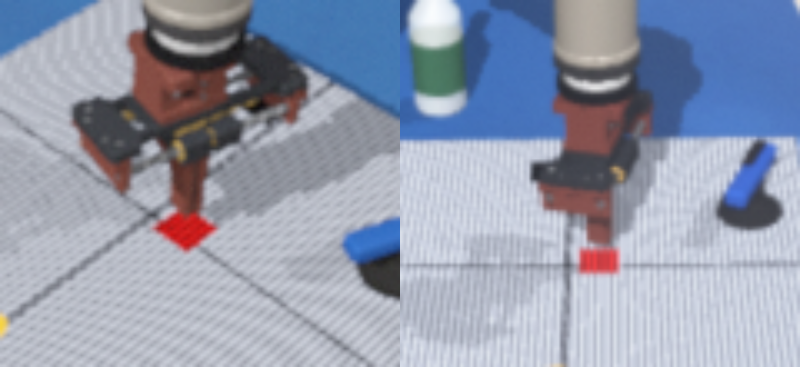

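The tips are over the middle of the red patch, about 27 mm up (tips at (187,212) and (600,245)). I hold for 3 s, then lift clear.

Emit:
arm_command([
  {"x": 0, "y": 0, "z": 0, "rx": 0, "ry": 0, "rz": 0, "claw": 1},
  {"x": 0, "y": 0, "z": 0, "rx": 0, "ry": 0, "rz": 0, "claw": 1},
  {"x": 0, "y": 0, "z": 0, "rx": 0, "ry": 0, "rz": 0, "claw": 1},
  {"x": 0, "y": 0, "z": 0, "rx": 0, "ry": 0, "rz": 0, "claw": 1},
  {"x": 0, "y": 0, "z": 0, "rx": 0, "ry": 0, "rz": 0, "claw": 1},
  {"x": 0, "y": 0, "z": 0, "rx": 0, "ry": 0, "rz": 0, "claw": 1},
  {"x": 0, "y": 0, "z": 0, "rx": 0, "ry": 0, "rz": 0, "claw": 1},
  {"x": 0, "y": 0, "z": 0, "rx": 0, "ry": 0, "rz": 0, "claw": 1},
  {"x": 0, "y": 0, "z": 0, "rx": 0, "ry": 0, "rz": 0, "claw": 1},
  {"x": 0, "y": 0, "z": 0, "rx": 0, "ry": 0, "rz": 0, "claw": 1},
  {"x": 0, "y": 0, "z": 0, "rx": 0, "ry": 0, "rz": 0, "claw": 1},
  {"x": 0, "y": 0, "z": 0, "rx": 0, "ry": 0, "rz": 0, "claw": 1},
])

```text
time_s: 11.4
tool_pos: [0.59, 0.0383, 0.1194]
tool_rot: [0.192, 0.981, 0.0, 0.0]
force: [0.4, 0.0, 0.7]
grip_width: 0.0007
grip_force: 0.0
```

Emit:
arm_command([
  {"x": 0, "y": 0, "z": 0, "rx": 0, "ry": 0, "rz": 0, "claw": 1},
  {"x": 0, "y": 0, "z": 0, "rx": 0, "ry": 0, "rz": 0, "claw": 1},
  {"x": 0, "y": 0, "z": 0, "rx": 0, "ry": 0, "rz": 0, "claw": 1},
  {"x": 0, "y": 0, "z": 0, "rx": 0, "ry": 0, "rz": 0, "claw": 1},
  {"x": 0, "y": 0, "z": 0, "rx": 0, "ry": 0, "rz": 0, "claw": 1},
  {"x": 0, "y": 0, "z": 0, "rx": 0, "ry": 0, "rz": 0, "claw": 1},
  {"x": 0, "y": 0, "z": 0, "rx": 0, "ry": 0, "rz": 0, "claw": 1},
  {"x": 0, "y": 0, "z": 0, "rx": 0, "ry": 0, "rz": 0, "claw": 1},
  {"x": 0, "y": 0, "z": 0, "rx": 0, "ry": 0, "rz": 0, "claw": 1},
  {"x": 0, "y": 0, "z": 0, "rx": 0, "ry": 0, "rz": 0, "claw": 1},
  {"x": 0, "y": 0, "z": 0, "rx": 0, "ry": 0, "rz": 0, "claw": 1},
  {"x": 0, "y": 0, "z": 0, "rx": 0, "ry": 0, "rz": 0, "claw": 1},
])

```text
time_s: 12.9
tool_pos: [0.59, 0.0383, 0.1194]
tool_rot: [0.192, 0.981, 0.0, 0.0]
force: [-0.3, -0.1, -0.6]
grip_width: 0.0006
grip_force: 0.0
```

Emit:
arm_command([
  {"x": 0, "y": 0, "z": -0.25, "rx": 0, "ry": 0, "rz": 0, "claw": 1},
  {"x": 0, "y": 0, "z": -0.5, "rx": 0, "ry": 0, "rz": 0, "claw": 1},
  {"x": 0, "y": 0, "z": -0.75, "rx": 0, "ry": 0, "rz": 0, "claw": 1},
  {"x": 0, "y": 0, "z": -1, "rx": 0, "ry": 0, "rz": 0, "claw": 1},
  {"x": 0, "y": 0, "z": -1, "rx": 0, "ry": 0, "rz": 0, "claw": 1},
])

```text
time_s: 13.52
tool_pos: [0.5921, 0.0381, 0.3238]
tool_rot: [0.192, 0.981, 0.002, 0.004]
force: [-0.0, -0.1, -0.7]
grip_width: 0.0005
grip_force: 0.0
```

Emit:
arm_command([
  {"x": 0, "y": 0, "z": -0.2, "rx": 0, "ry": 0, "rz": 0, "claw": 1},
  {"x": 0, "y": 0, "z": -0.4, "rx": 0, "ry": 0, "rz": 0, "claw": 1},
  {"x": 0, "y": 0, "z": -0.5, "rx": 0, "ry": 0, "rz": 0, "claw": 1},
  {"x": 0, "y": 0, "z": -0.5, "rx": 0, "ry": 0, "rz": 0, "claw": 1},
  {"x": 0, "y": 0, "z": -0.5, "rx": 0, "ry": 0, "rz": 0, "claw": 1},
  {"x": 0, "y": 0, "z": -0.5, "rx": 0, "ry": 0, "rz": 0, "claw": 1},
])

```text
time_s: 14.28
tool_pos: [0.5895, 0.0383, 0.4177]
tool_rot: [0.192, 0.981, -0.001, -0.001]
force: [-0.4, 0.1, 1.0]
grip_width: 0.0003
grip_force: 0.0
```

The tips are at about 0.40 m, 32 cm above the panel face.

```bash
python3 -c "
from workcell import r
print(r.sense()['tool_pos'],r.sign_off())"
```

```text
the job is handed in; nothing more can be done
[0.58946242 0.03827227 0.41767305] None
```

I pointed at the black dead patch and then the red patch, about 3 s each with the fingertips about 26 mm above the face, touched nothing, and handed the job in at about 14 s with the fingertips about 32 cm above the panel.

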